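Stand a lithium cell in the load tester and hold its sprung lever down

ROBOT

A 6-joint arm with a two-finger parallel gripper is mounted at the origin on a cart in front of the work surface, level with it; the furniture and walls round the work are solid. World frame = base frame: x ahead of the robot, y to its left, z up, the work surface at z = 0. Lengths are in m, angles in rad, forces in N, time in s.
With the tool pointing down it reaches from about 0.35 to 0.975 m from the base axis. Payload 7.1 kg.
Tool frame: the origin (TCP) lies at the very end of the fingers, on their centre line; the grasp point (between the pads) lies 19 mm behind it; z points along the fingers, y is the line along which they close (so a half turn about z gives the same grasp; the last joint's range is limited). The gripper opens to 88 mm and grips with 3 to 60 N. Pads are 20 mm wide; open, the fingers measure 115 mm over their backs; the gripper's body (75 mm by 178 mm) begins 61 mm behind the grasp point.
Start: joints at [1.131, 0.423, 1.63, -0, 1.089, -0.019], TCP at [0.255, 0.57, 0.223] pointing down, gripper open.
Joint ranges: [-3, 3], [-0.9, 2.11], [0.09, 2.58], [-1.31, 4.45], [0.11, 2.69], [-2.54, 2.54]. Speed limits (rad/s): [2.39, 2.39, 3.01, 3.14, 3.14, 3.14].

INTERFACE

Orientations are given as a rotation vector (axis times angle).
In Python, from cell import * gives the robot as it stands. The module is installed in compiled form; this text tells all that it offers.
- The arm moves only by the tool servo_tool, never from a script. Its argument "motion" is text: rows parted by semicolons, each of 7 numbers parted by spaces: the shift along the tool's x, y, z in cm, then the turn, a rotation vector about the tool's x, y, z in degrees, then the finger opening in cm, from 0 to 8.78. In form: tx ty tz rx ry rz gripper; .... A call has 1 to 5 rows; each row is the pose to reach, as a shift and turn from the pose commanded when the call began, along the tool's axes at that moment; what a row does not reach only later rows make up. A row lasts 1/8 s, in which the tool goes at most 62.5 mm and 10.7 degrees, less where a joint would pass 70% of its speed; a pose out of reach is approached as far as the arm can. A call with a gripper value outside its range is refused whole. The fingers move at their own pace and stop on an object; the grip force is fixed at half the most. Time passes only in rows, so rows that repeat a pose let the fingers close. It gives the time, the measured TCP pose, the force, the opening and the grip force at its end, in the units of the state.
- get_obs(): the state, without advancing time (a new reading comes with each control period).
- get_image(name): name is "scene" or "top" or "wrist"; returns (picture, depth): 480x640x3 uint8, red, green, blue; 480x640 float32, m along the optical axis (not along the pixel's ray), 0 where there is no reading.
- calibration(name): a dict with "fx", "fy", "cx", "cy" (pixels), "T" (4x4, takes a point from camera to world coordinates); the wrist camera has in their place "mount" (4x4, takes a point from camera to tool coordinates, whose origin is the TCP and whose axes are the flange's). Camera axes: x right, y down, z forward; pixel columns grow to the right and rows downward; lengths in m; the calibration is good to about 2 mm. A picture is of the moment at which its call begins: read the wrist's pose just before it. calibration takes no time and is no camera call.
- sign_off(): hands the job in; it is judged then, once.
The state is a dict: "t": time; "joint_positions": joint angles; "joint_velocities": joint speeds; "joint_torque": joint torques, N m; "position": TCP position; "tcp_rot": TCP orientation; "wrist_force": force on the tool from outside, world axes, zero at the start; "torque": the same for the moment, N m; "finger_gap": finger opening in m; "gripper_force": force on a finger pad.
Only numpy, scipy, OpenCV 4.12 (cv2) and the standard library are available. Lean on these libraries where they do the work, as an engineer would, in place of code of your own. Each camera call takes 0.05 s, during which the arm holds its last target. There are 200 camera calls.

TASK

Load-test the loose teal cell: stand it upright in the tester's white cup with its positive end (button and pale band) up and let go of it, then swing the spring-loaded contact lever, the one with the black barrel grip, over and all the way down onto its stop, so that the probe presses on the cell. The lever springs open and ends the test as soon as it is released, so finish while still holding it down with the fingers; leave the two pink cells, the fuse holder and the roll of yellow tape where they lie.

Things in the scene. Friction and masses are not known exactly. Their poses are not given: they have to be found in the camera images.
- cell: the loose lithium cell to test: teal wrap, 18.4 mm diameter, 65 mm long, 47 g. It lies with its positive end (steel button in a white ring, and a pale band round the wrap 4.5 to 10.5 mm from that end) pointing left or left and toward the robot. Origin: on the bench under its middle; y runs along the cell toward the positive end, z was up at the start
- cell_middle (a point): centre of the teal cell, on its axis; axes as cell
- cell_plus (a point): centre of the teal cell's positive end face, on the cell's axis, 32.5 mm from the middle
- cell_minus (a point): centre of the teal cell's negative (flat, plain steel) end face, on the cell's axis, 32.5 mm from the middle
- tester: load tester, fixed to the bench, place and yaw vary: black base plate 160 x 84 mm, 9 mm high, from 42 mm in front to 118 mm behind the white cup's axis; aluminium cheeks 107 mm high carry the lever (38 mm wide, from 47 mm behind the cup's axis); red and black posts 30 mm high 29 mm behind and 30 mm beside it. Origin: under the cup at bench height; x from cup to pivot, away from the robot; z up
- cup (a point): centre of the cup's floor, 11.5 mm above the bench, where the cell's lower end comes to stand. The cup is round, bore 21.6 mm, mouth flared to 27 mm, rim 31 mm above the bench (19.5 mm deep), 36 mm outside at the rim. A standing cell reaches 76.5 mm above the bench
- pivot (a point): point on the lever's hinge axis, 60 mm behind the cup's axis (tester x), 94 mm above the bench; the axis runs along the tester's y
- grip (a point): centre of the black barrel grip, a cylinder of 24 mm diameter and 28 mm length lying across (along tester y) the free end of the contact lever, 115 mm from the hinge axis. Lever open: 208 mm above the bench, 14 mm in front (tester -x) of the pivot; lever on its stop: 94 mm above the bench, 55 mm in front of the cup's axis. Between hub and grip the lever is a bar 11 x 10 mm, then a 7 mm stud
- contact_arm: the lever's bar with its stud, barrel grip and probe; it turns with lever about pivot. Body origin on the hinge axis
- lever (a joint): angle of the contact lever, rad: 0 = open, nearly upright, where its spring keeps it; grows as the grip swings forward (tester -x) and down, to 1.45 = level, on its stop. The spring asks for about 2.5 N at the grip to leave the open position and 7 N at the stop, plus 2 N for the probe on the cell; released, the lever flies open
- probe: sprung brass contact pin, 8 mm diameter at the tip, under the lever 60 mm from the hinge axis. On the stop it would hang to 72.5 mm above the bench over the cup, so a standing cell pushes it in by 4 mm, with about 4.5 N. Origin on the lever's centre line
- pink_cell_a: pink cell, 18 x 65 mm, lying on the bench, bystander; origin under its middle
- pink_cell_b: second pink cell, 18 x 65 mm, lying on the bench, bystander; origin under its middle
- fuse: black fuse holder with an orange fuse, 20 x 45 x 26 mm, bystander; origin under its middle. To its right a blue bench vice, 105 mm high (y -0.13 to -0.28 m, x 0.4 to 0.62 m), is fixed to the bench
- yellow_tape: roll of yellow tape, 62 mm across, 17 mm high, bystander; origin under its middle. Left of and beyond it stand two ribbed metal cases, tall obstacles fixed to the bench: one 190 mm high (y 0.2 to 0.4 m, x 0.52 to 0.77 m), one 340 mm high (y 0.4 to 0.6 m, x 0.43 to 0.75 m)

How it is judged:
By the outcome, as a careful person would: the job done as asked, in the order asked, and still so for the second after the job is handed in, while the arm keeps its last pose, push and grip.
It also fails if it takes over 61 s, if anything falls off the work surface, if the arm or the gripper's body presses on something with over 40 N, if the wrist force passes 120 N, or if a joint passes its speed limit or range.

## Working session

There is one attempt and no reset: what is moved stays moved. The work goes in short steps, Python scripts to look and compute and a tool call to move; the robot and the scene stay as the last step left them, time stands still between calls to the robot, and variables do not carry over. Pictures are saved under pics/ and viewed, at most 10 in all, crops included, and the job is handed in when it is done.

Besides the shell and the picture viewer there is one more tool, called after ">>>" by a JSON object that holds its "fn" and its "kwargs", one argument or row to a line. servo_tool: Moves the arm, as the interface text tells. Its arguments: {"type":"object","properties":{"motion":{"type":"string"}},"required":["motion"]}

```bash
mkdir -p pics; cat > h.py <<'E'
from cell import *
import numpy as np, cv2
from scipy.spatial.transform import Rotation as R
def snap(n,f):
    o=get_obs(); im,d=get_image(n); c=calibration(n)
    if 'T' not in c:
        T=np.eye(4);T[:3,:3]=R.from_rotvec(o['tcp_rot']).as_matrix();T[:3,3]=o['position'];c['T']=T@c['mount']
    if f: cv2.imwrite('pics/'+f,im[:,:,::-1])
    return im,d,c
def pts(d,c):
    v,u=np.indices(d.shape); P=np.stack([(u-c['cx'])/c['fx']*d,(v-c['cy'])/c['fy']*d,d],-1)
    return P@c['T'][:3,:3].T+c['T'][:3,3]
def ray(u,v,z,c):
    r=c['T'][:3,:3]@np.array([(u-c['cx'])/c['fx'],(v-c['cy'])/c['fy'],1]); o=c['T'][:3,3]
    return o+r*(z-o[2])/r[2]
E
python3 - <<'E'
from h import *
o=get_obs();print(o['t'],o['position'],o['tcp_rot'],o['finger_gap'],R.from_rotvec(o['tcp_rot']).as_matrix().round(3))
for n in('top','scene'):
    im,d,c=snap(n,n+'0.png');P=pts(d,c);np.savez(n,im=im,d=d,P=P);print(n,c['T'].round(3),c['fx'])
    hsv=cv2.cvtColor(im,cv2.COLOR_RGB2HSV)
    m=((hsv[...,0]>80)&(hsv[...,0]<100)&(hsv[...,1]>110)&(hsv[...,2]>50)).astype(np.uint8)
    k,l,s,ce=cv2.connectedComponentsWithStats(m)
    for i in range(1,k):
        if s[i,4]>60: 
            q=P[(l==i)&(d>0)];print(s[i],ce[i],np.median(q,0) if len(q) else None)
E
```

```text
0.0 [0.25502331 0.56998756 0.22187489] [-6.55992772e-01 -3.07198706e+00  2.42257830e-03] 0.08757463912608367 [[-0.913  0.408 -0.001]
 [ 0.408  0.913 -0.001]
 [ 0.    -0.002 -1.   ]]
top [[-0.002 -0.986  0.166  0.364]
 [-1.     0.004  0.011  0.088]
 [-0.012 -0.166 -0.986  1.068]
 [ 0.     0.     0.     1.   ]] 597.6615830657156
[379 289  29  12 209] [393.33971292 294.61722488] [ 0.4617842  -0.03347419  0.01602638]
scene [[ 0.517 -0.578  0.631 -0.053]
 [-0.856 -0.36   0.371 -0.282]
 [ 0.013 -0.732 -0.681  0.795]
 [ 0.     0.     0.     1.   ]] 548.1530822570328
[ 41   0  32  16 155] [54.90322581  4.83870968] [0.99248433 1.30655757 0.18420821]
[338 343  32  19 299] [353.4548495  351.93645485] [ 0.46087807 -0.03567137  0.01692058]
```

View pics/top0.png

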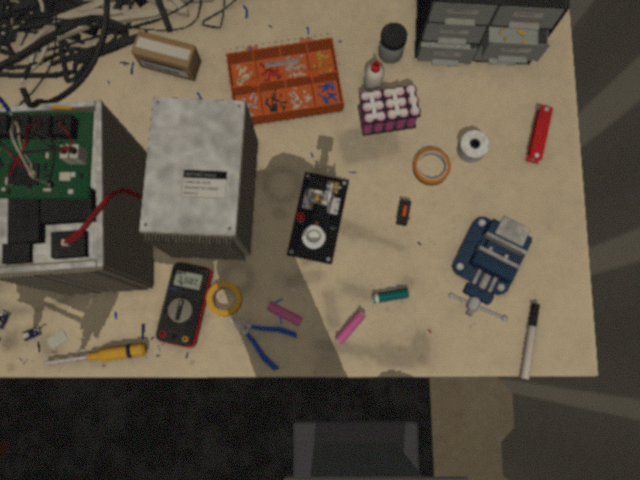

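View pics/scene0.png

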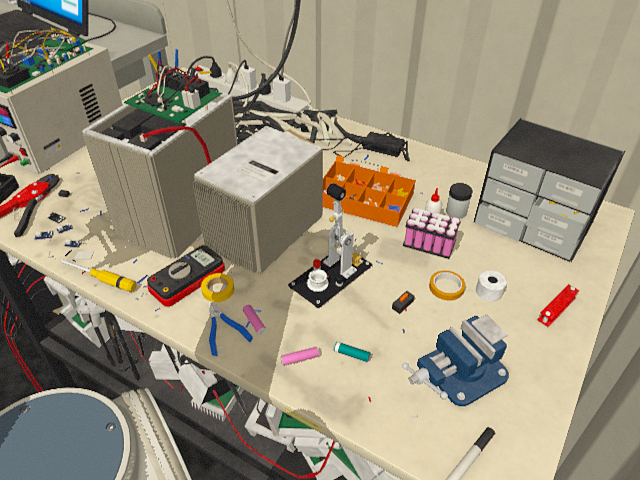

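The top view shows the teal cell at (373–409, 289–301) with its band at the left (377, 296), the cup at (314, 237) and the base plate spanning (289–349, 172–263). The scene view agrees: cell at (353, 352), cup at (317, 281), and the lever standing open with its grip at (335, 190).

```bash
python3 - <<'E'
from h import *
for n in('top','scene'):
    z=np.load(n+'.npz');P=z['P'];im=z['im'];c=calibration(n)
    x,y,h=P[...,0],P[...,1],P[...,2]; hsv=cv2.cvtColor(im,cv2.COLOR_RGB2HSV);V=hsv[...,2]
    # cell by height
    m=(abs(x-.462)<.05)&(abs(y+.03)<.06)&(h>.008)&(h<.03)
    q=P[m];mu=q[:,:2].mean(0);w,v=np.linalg.eigh(np.cov(q[:,:2].T));a=v[:,1]*np.sign(v[1,1])
    t=(q[:,:2]-mu)@a;s=(q[:,:2]-mu)@[-a[1],a[0]]
    print(n,'cell',len(q),mu,a,np.percentile(t,[0,2,98,100]),np.percentile(s,[2,98]),np.percentile(q[:,2],[50,98]),'mid',mu+a*(np.percentile(t,1)+np.percentile(t,99))/2)
    # cup
    u0,v0=(314,237) if n=='top' else (317,281)
    vv,uu=np.indices(h.shape)
    near=(abs(uu-u0)<18)&(abs(vv-v0)<18)
    m=near&(V>150)&(hsv[...,1]<60); 
    cs,_=cv2.findContours(m.astype(np.uint8),0,1);cc=max(cs,key=cv2.contourArea)
    mr=near&(abs(h-.031)<.004); q=P[mr][:,:2]
    A=np.c_[2*q,np.ones(len(q))];so=np.linalg.lstsq(A,(q**2).sum(1),rcond=None)[0]
    print('cup rim pts',len(q),so[:2],'mean',q.mean(0),'minmax mid',(q.min(0)+q.max(0))/2,np.ptp(q,axis=0))
    el=cv2.fitEllipse(cc);print('ellipse',el,ray(*el[0],.031,c))
    # base plate
    m=(V<75)&(h>.004)&(h<.014)&(abs(x-.58)<.13)&(abs(y-.08)<.09)
    mm=cv2.morphologyEx(m.astype(np.uint8),cv2.MORPH_CLOSE,np.ones((15,15)));k,l,s,_=cv2.connectedComponentsWithStats(mm)
    i=1+np.argmax(s[1:,4]);q=P[(l==i)&m][:,:2]
    r=cv2.minAreaRect((q*1000).astype(np.float32));print('plate',r,cv2.boxPoints(r).round())
    m=(h>.18)&(h<.235)&(abs(x-.62)<.12)&(abs(y-.08)<.07)
    q=P[m];print('grip',len(q),q.mean(0),q.min(0),q.max(0)) if len(q) else 0
    m=m&(V<90);q=P[m];print('dark',len(q),q.mean(0),q.min(0),q.max(0)) if len(q) else 0
E
```

```text
top cell 422 [ 0.45785601 -0.02039647] [-0.42905983  0.90327607] [-0.04075442 -0.03718033  0.05889509  0.06460374] [-0.01472819  0.01474475] [0.01546684 0.02066202] mid [ 0.45316079 -0.0105119 ]
cup rim pts 153 [0.57314599 0.10232116] mean [0.57098511 0.106038  ] minmax mid [0.57352633 0.10052135] [0.04204674 0.04802426]
ellipse ((313.258056640625, 236.49169921875), (18.639612197875977, 19.002256393432617), 169.59149169921875) [0.56417585 0.1080288  0.031     ]
plate ((605.8417358398438, 101.12367248535156), (83.42940521240234, 160.51791381835938), 78.2273941040039) [[519.  77.]
 [676.  44.]
 [693. 126.]
 [536. 158.]]
grip 313 [0.61151812 0.09896431 0.21599806] [0.59986274 0.08412895 0.19666592] [0.62811965 0.11400758 0.22461133]
dark 313 [0.61151812 0.09896431 0.21599806] [0.59986274 0.08412895 0.19666592] [0.62811965 0.11400758 0.22461133]
scene cell 475 [ 0.45276152 -0.02043455] [-0.47397299  0.88053938] [-0.04623623 -0.04268954  0.05916586  0.06230454] [-0.01632278  0.01204473] [0.01658434 0.0210158 ] mid [ 0.44882759 -0.01312616]
cup rim pts 121 [0.57324712 0.1079215 ] mean [0.57243177 0.10697109] minmax mid [0.57704813 0.10931427] [0.05037486 0.04323804]
ellipse ((317.369384765625, 280.3033142089844), (19.91582489013672, 22.051239013671875), 9.042390823364258) [0.56065448 0.09981844 0.031     ]
plate ((606.5540771484375, 96.87342834472656), (87.03791046142578, 161.23321533203125), 76.78893280029297) [[518.  73.]
 [675.  36.]
 [695. 121.]
 [538. 158.]]
grip 290 [0.61054961 0.09266129 0.21033333] [0.59960146 0.07942318 0.18002146] [0.62744396 0.11154908 0.22275692]
dark 215 [0.6097541  0.09321694 0.21527137] [0.59960146 0.07950289 0.20082315] [0.62744396 0.11154908 0.22275692]
```

>>> {"fn": "servo_tool", "kwargs": {
  "motion": "-4.2 -4.5 0 0 0 6 8.7; -8.4 -9 0 0 0 12 8.7; -12.6 -13.5 0 0 0 18 8.7; -16.8 -18 0 0 0 24 8.7; -21 -22.5 0 0 0 30 8.7"
}}

```text
t: 0.72
position: [0.3552, 0.2775, 0.2226]
tcp_rot: [1.433, 2.796, -0.0]
wrist_force: [0.8, 0.0, 1.0]
finger_gap: 0.087
gripper_force: 0.0
```

>>> {"fn": "servo_tool", "kwargs": {
  "motion": "-6 -1.9 0 0 0 6 8.7; -12 -3.8 0 0 0 12 8.7; -18 -5.7 0 0 0 18 8.7; -24 -7.6 0 0 0 24 8.7; -30 -9.6 0 0 0 30 8.7"
}}

```text
t: 1.35
position: [0.4527, -0.0197, 0.2227]
tcp_rot: [2.108, 2.329, 0.0]
wrist_force: [1.1, 1.3, -0.6]
finger_gap: 0.0871
gripper_force: 0.0
```

```bash
cat >> h.py <<'E'
def teal(im):
    hsv=cv2.cvtColor(im,cv2.COLOR_RGB2HSV)
    m=((hsv[...,0]>78)&(hsv[...,0]<102)&(hsv[...,1]>100)&(hsv[...,2]>40)).astype(np.uint8)
    k,l,s,ce=cv2.connectedComponentsWithStats(m);i=1+np.argmax(s[1:,4]);return l==i
E
python3 - <<'E'
from h import *
o=get_obs();print(o['t'],o['position'],R.from_rotvec(o['tcp_rot']).as_matrix().round(3),o['joint_positions'])
im,d,c=snap('wrist','w1.png');P=pts(d,c)
m=teal(im);q=P[m&(d>0)];print(m.sum(),q.mean(0),np.percentile(q[:,2],[5,50,95]))
E
```

```text
1.35 [ 0.4526642  -0.01969421  0.22274982] [[-0.099  0.995  0.   ]
 [ 0.995  0.099  0.   ]
 [ 0.     0.    -1.   ]] [-6.98171631e-02  1.67681914e-01  1.99598359e+00  1.23973557e-04
  9.77570006e-01 -1.69068870e-01]
760 [ 0.46440839 -0.03311618  0.01607178] [0.0133528  0.01638329 0.01811595]
```

View pics/w1.png

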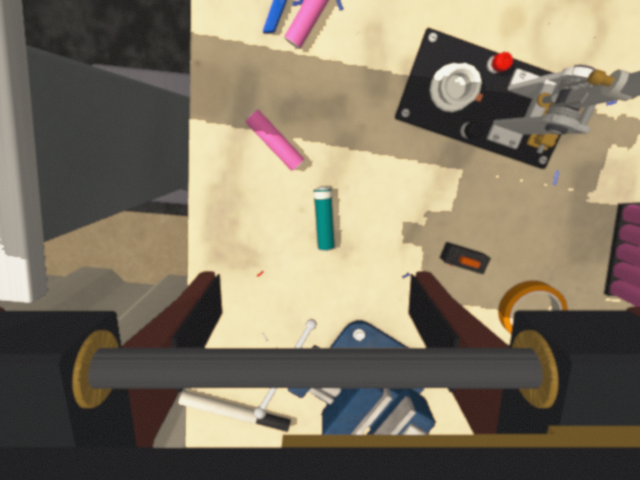

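The wrist view shows the cell from (323, 186), its plus end, to (326, 249). The cup rim is centred near (456, 87), with the plate corners at (432, 30), (397, 118) and (548, 165).

```bash
python3 - <<'E'
from h import *
im,d,c=snap('wrist',None)
m=teal(im);q=np.argwhere(m)[:,::-1].astype(np.float32)
r=cv2.minAreaRect(q);print(r)
b=cv2.boxPoints(r);b=b[np.argsort(b[:,1])];a=b[:2].mean(0);e=b[2:].mean(0)
A=ray(*a,.0092,c);B=ray(*e,.0092,c);L=np.linalg.norm(A-B);ax=(A-B)/L;mid=(A+B)/2+ax*.00525
print('body',A,B,L,'axis',ax,'mid',mid)
hsv=cv2.cvtColor(im,cv2.COLOR_RGB2HSV);w=((hsv[...,1]<60)&(hsv[...,2]>120)).astype(np.uint8)
w[:, :425]=0;w[:,490:]=0;w[:55]=0;w[120:]=0
k,l,s,ce=cv2.connectedComponentsWithStats(w);i=1+np.argmax(s[1:,4])
cs,_=cv2.findContours((l==i).astype(np.uint8),0,1);hc=cv2.convexHull(max(cs,key=cv2.contourArea))
el=cv2.fitEllipse(hc);print(el,ray(*el[0],.031,c))
u=[cv2.minEnclosingCircle(hc)];print(u,ray(*u[0][0],.031,c))
# plate edges in wrist at z=.009
for p in((432,28),(396,119),(548,168)):print(ray(*p,.009,c))
P=pts(d,c);mm=(P[...,2]>.027)&(P[...,2]<.035);mm[:, :425]=0;mm[:,490:]=0;mm[:55]=0;mm[120:]=0
qq=P[mm][:,:2];print(len(qq),(qq.min(0)+qq.max(0))/2,np.ptp(qq,axis=0))
T=np.load('top.npz');m=teal(T['im']);q=T['P'][m];print('top teal',q.mean(0))
T=np.load('scene.npz');m=teal(T['im']);q=T['P'][m];print('scene teal',q.mean(0))
E
```

```text
((322.3182067871094, 217.25799560546875), (50.07889938354492, 15.462769508361816), 85.36454010009766)
body [ 0.4603343 -0.0093617  0.0092   ] [ 0.46939047 -0.06061949  0.0092    ] 0.052051659366268786 axis [-0.1739843   0.98474843  0.        ] mid [ 0.46394897 -0.02982067  0.0092    ]
((452.6938781738281, 76.52657318115234), (46.53664016723633, 54.85928726196289), 47.42765426635742) [0.56507893 0.105031   0.031     ]
[((453.5918273925781, 77.43877410888672), 27.211883544921875)] [0.56599712 0.10437273 0.031     ]
[0.5462884  0.14703123 0.009     ]
[0.52551045 0.06680151 0.009     ]
[0.6814716  0.03470487 0.009     ]
776 [0.57475125 0.0971813 ] [0.04444551 0.05176592]
top teal [ 0.46235708 -0.03214257  0.01608435]
scene teal [0.98237145 1.26969273 0.18704605]
```

>>> {"fn": "servo_tool", "kwargs": {
  "motion": "0.1 0.9 4 0 0 -4.3 5; 0.1 0.9 9 0 0 -4.3 5; 0.1 0.9 14 0 0 -4.3 5; 0.1 0.9 18 0 0 -4.3 5; 0.1 0.9 18 0 0 -4.3 5"
}}

```text
t: 2.08
position: [0.4586, -0.0151, 0.0404]
tcp_rot: [-2.011, -2.407, 0.006]
wrist_force: [0.4, 0.5, -0.1]
finger_gap: 0.0496
gripper_force: 0.0
```

```bash
python3 - <<'E'
from h import *
o=get_obs();print(o['position'],R.from_rotvec(o['tcp_rot']).as_matrix().round(3),o['finger_gap'])
im,d,c=snap('wrist','w2.png')
P=pts(d,c);m=teal(im);q=P[m&(d>0)];print(m.sum(),q.mean(0))
E
```

```text
[ 0.45855167 -0.01506     0.04036988] [[-0.178  0.984 -0.007]
 [ 0.984  0.178  0.   ]
 [ 0.002 -0.007 -1.   ]] 0.0496442817086144
2526 [ 0.46401579 -0.03148985  0.01577836]
```

View pics/w2.png

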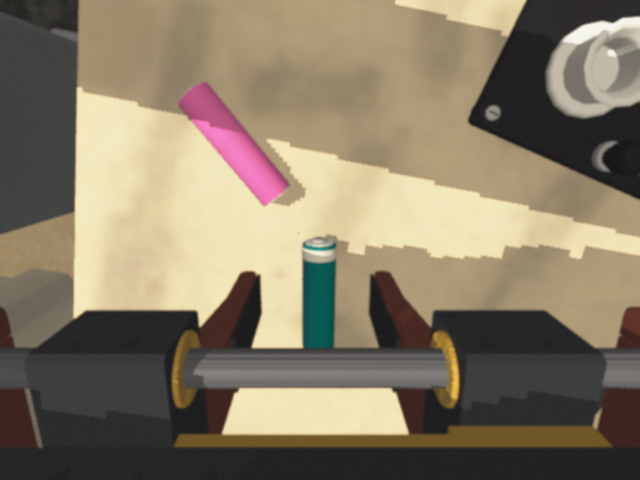

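The cell sits centred and aligned between the fingers (column 319), with its plus end at row 240. I'll descend and grip.

>>> {"fn": "servo_tool", "kwargs": {
  "motion": "0 0 2 0 0 0 5; 0 0 3.6 0 0 0 5; 0 0 3.6 0 0 0 5; 0 0 3.6 0 0 0 1; 0 0 3.6 0 0 0 1"
}}

```text
t: 2.75
position: [0.4618, -0.0157, 0.0074]
tcp_rot: [2.015, 2.409, 0.001]
wrist_force: [0.2, 0.0, -1.2]
finger_gap: 0.0333
gripper_force: 0.0
```

>>> {"fn": "servo_tool", "kwargs": {
  "motion": "0 0 0 0 0 0 1; 0 0 0 0 0 0 1; 0 0 -4 0 0 0 1; 0 0 -10 0 0 0 1; 0 0 -14 0 0 0 1"
}}

```text
t: 3.38
position: [0.4616, -0.0157, 0.1489]
tcp_rot: [2.015, 2.409, 0.001]
wrist_force: [0.5, 0.0, -0.3]
finger_gap: 0.0175
gripper_force: 30.0
```

```bash
python3 - <<'E'
from h import *
o=get_obs();print(o)
E
```

```text
{'t': 3.375, 'joint_positions': array([-5.98468761e-02,  2.98445016e-01,  2.03860519e+00, -1.58850140e-05,
        8.02998894e-01, -2.37675925e-01]), 'joint_velocities': array([-3.48444501e-04, -5.73674722e-01, -1.72496164e-01,  8.75037090e-04,
        7.51080434e-01, -2.10178448e-03]), 'joint_torque': array([ 3.93236987e-02, -3.73811531e+01, -1.92940325e+01,  4.41114383e-02,
       -6.57308958e-01, -2.66358591e-03]), 'position': array([ 0.46156896, -0.01573869,  0.14887513]), 'tcp_rot': array([2.01459378e+00, 2.40897792e+00, 1.42640543e-03]), 'wrist_force': array([ 0.5164475 ,  0.03500364, -0.34497333]), 'torque': array([-0.11590173,  0.02170368, -0.00049774]), 'gripper_force': 29.98680979013443, 'finger_gap': 0.017453804730352924}
```

```bash
python3 - <<'E'
from h import *
o=get_obs();print(o['position'],o['tcp_rot'])
im,d,c=snap('wrist',None);M=c['mount'];v,u=np.nonzero(teal(im)&(d>0));D=d[v,u]
p=np.c_[(u-c['cx'])/c['fx']*D,(v-c['cy'])/c['fy']*D,D]@M[:3,:3].T+M[:3,3]
print(len(p),np.percentile(p,[5,50,95],axis=0))
Q=[(.423,1.63,.624,.222),(.1677,1.996,np.hypot(.4527,.0197),.2227),(.29845,2.0386,np.hypot(.4616,.0157),.1489)]
A=[];b=[]
for q2,q3,r,z in Q:
    A+=[[1,np.sin(q2),np.sin(q2+q3),np.cos(q2+q3),0],[0,np.cos(q2),np.cos(q2+q3),-np.sin(q2+q3),1]];b+=[r,z]
print(np.linalg.lstsq(np.array(A),np.array(b),rcond=None)[:3])
E
```

```text
[ 0.46156896 -0.01573869  0.14887513] [2.01459378e+00 2.40897792e+00 1.42640543e-03]
2396 [[-0.02053488 -0.00724615 -0.01081238]
 [-0.00605985  0.00072333 -0.00917686]
 [ 0.00668744  0.00837089 -0.00492189]]
(array([3.34941969e-03, 5.60907580e-01, 4.80232311e-01, 7.55337837e-02,
       3.39207654e-04]), array([1.54575255e-07]), np.int32(5))
```

Only the very tips hold the cell, so I'll set it back down and regrip about 5 mm deeper.

>>> {"fn": "servo_tool", "kwargs": {
  "motion": "0 0 5 0 0 0 1; 0 0 10 0 0 0 1; 0 0 13 0 0 0 1; 0 0 14 0 0 0 1; 0 0 14 0 0 0 1"
}}

```text
t: 4.05
position: [0.461, -0.0157, 0.0065]
tcp_rot: [-2.015, -2.409, 0.001]
wrist_force: [0.6, 0.1, -0.7]
finger_gap: 0.018
gripper_force: 30.0
```

>>> {"fn": "servo_tool", "kwargs": {
  "motion": "0 0 0 0 0 0 3.5; 0 0 0 0 0 0 3.5; 0 0 0 0 0 0 3.5; 0 0 0 0 0 0 3.5"
}}

```text
t: 4.55
position: [0.4614, -0.0157, 0.0069]
tcp_rot: [2.015, 2.41, 0.0]
wrist_force: [0.8, -0.5, -1.2]
finger_gap: 0.035
gripper_force: 0.0
```

>>> {"fn": "servo_tool", "kwargs": {
  "motion": "0 0 0.3 0 0 0 3.5; 0 0 0.5 0 0 0 3.5; 0 0 0.5 0 0 0 3.5; 0 0 0.5 0 0 0 1; 0 0 0.5 0 0 0 1"
}}

```text
t: 5.18
position: [0.4613, -0.0157, 0.0017]
tcp_rot: [2.015, 2.41, -0.0]
wrist_force: [0.3, -0.2, 0.7]
finger_gap: 0.0186
gripper_force: 0.1
```

>>> {"fn": "servo_tool", "kwargs": {
  "motion": "0 0 0 0 0 0 1; 0 0 0 0 0 0 1; 0 0 0 0 0 0 1"
}}

```text
t: 5.55
position: [0.4613, -0.0157, 0.0017]
tcp_rot: [2.015, 2.41, 0.0]
wrist_force: [0.2, -0.2, -0.4]
finger_gap: 0.0175
gripper_force: 30.0
```

>>> {"fn": "servo_tool", "kwargs": {
  "motion": "0 0 -4 0 0 0 1; 0 0 -9 0 0 0 1; 0 0 -15 0 0 0 1; 0 0 -20 0 0 0 1; 0 0 -20 0 0 0 1"
}}

```text
t: 6.18
position: [0.4637, -0.0158, 0.2054]
tcp_rot: [2.011, 2.405, 0.008]
wrist_force: [0.5, 0.0, -0.9]
finger_gap: 0.0177
gripper_force: 30.0
```

```bash
cat >> h.py <<'E'
def held(save=None):
    im,d,c=snap('wrist',save);M=c['mount'];v,u=np.nonzero(teal(im)&(d>0));D=d[v,u]
    p=np.c_[(u-c['cx'])/c['fx']*D,(v-c['cy'])/c['fy']*D,D]@M[:3,:3].T+M[:3,3]
    print('held',len(p),np.percentile(p,[5,50,95],axis=0).round(4).tolist())
E
python3 - <<'E'
from h import *
o=get_obs();held()
Rc=R.from_rotvec(o['tcp_rot']);print(o['position'],o['joint_positions'])
for az in(30,45,60):
  for tilt in (90,75,60):
    a=np.radians(az);t=np.radians(tilt)
    z=np.array([np.cos(a)*np.sin(t),np.sin(a)*np.sin(t),-np.cos(t)])
    x=np.array([np.cos(a)*np.cos(t),np.sin(a)*np.cos(t),np.sin(t)])
    Rt=R.from_matrix(np.c_[x,np.cross(z,x),z]);print(az,tilt,np.degrees((Rc.inv()*Rt).as_rotvec()).round(1))
print(Rc.as_matrix().round(3))
E
```

```text
held 2316 [[-0.0177, -0.0071, -0.016], [-0.0048, 0.0007, -0.0143], [0.007, 0.0087, -0.0101]]
[ 0.46369739 -0.01584372  0.20536443] [-5.98147646e-02  2.06388068e-01  1.99513946e+00  1.61894191e-05
  9.31918940e-01 -2.37684048e-01]
30 90 [-54.1  77.4  54.8]
30 75 [-45.2  64.7  59.7]
30 60 [-36.1  51.9  63.6]
45 90 [-42.7  82.2  43.4]
45 75 [-35.5  68.7  47.1]
45 60 [-28.4  55.   50.1]
60 90 [-31.1  85.9  31.8]
60 75 [-25.8  71.7  34.5]
60 60 [-20.6  57.4  36.6]
[[-0.177  0.984  0.008]
 [ 0.984  0.177 -0.   ]
 [-0.002  0.008 -1.   ]]
```

>>> {"fn": "servo_tool", "kwargs": {
  "motion": "1 0 -2 -4.3 8.2 4.3 1; 2 0 -4 -8.5 16.4 8.7 1; 3 0 -6 -12.8 24.6 13 1; 4 0 -7 -17 32.8 17.4 1; 5 0 -8 -21.3 41 21.7 1"
}}

```text
t: 6.85
position: [0.4519, 0.0335, 0.2808]
tcp_rot: [-2.068, -1.643, -1.038]
wrist_force: [-0.3, 0.4, -1.2]
finger_gap: 0.0177
gripper_force: 30.0
```

>>> {"fn": "servo_tool", "kwargs": {
  "motion": "0 0 0 -4.3 8.2 4.3 1; 0 0 0 -8.5 16.4 8.7 1; 0 0 0 -12.8 24.6 13 1; 0 0 0 -17 32.8 17.4 1; 0 0 0 -21.3 41 21.7 1"
}}

```text
t: 7.48
position: [0.4521, 0.0329, 0.2805]
tcp_rot: [-1.771, -0.718, -1.751]
wrist_force: [0.3, 0.4, -0.4]
finger_gap: 0.0179
gripper_force: 30.0
```

```bash
python3 - <<'E'
from h import *
o=get_obs();held()
print(o['position'],o['joint_positions'],o['wrist_force'],R.from_rotvec(o['tcp_rot']).as_matrix().round(3))
E
```

```text
held 2303 [[-0.0182, -0.0069, -0.0167], [-0.0053, 0.0009, -0.015], [0.0064, 0.0088, -0.011]]
[0.45210026 0.03294036 0.28051511] [-0.71290926  0.61285663  2.4260657   1.64707943  1.55575077 -1.45871033] [ 0.34131726  0.35430649 -0.42686676] [[ 0.012  0.704  0.711]
 [-0.002 -0.711  0.704]
 [ 1.    -0.01  -0.007]]
```

The cell is now upright at azimuth 45°, but inserting with the tool level would sweep the hand and wrist just above the pink cell. I'll go back, set the cell down and regrip with the tool leaning 18° and nearer the plus end, so the hand stays higher at the cup.

>>> {"fn": "servo_tool", "kwargs": {
  "motion": "0 0 0 4.3 -8.2 -4.3 1; 0 0 0 8.5 -16.4 -8.7 1; 0 0 0 12.8 -24.6 -13 1; 0 0 0 17 -32.8 -17.4 1; 0 0 0 21.3 -41 -21.7 1"
}}

```text
t: 8.15
position: [0.4524, 0.0323, 0.2817]
tcp_rot: [-2.073, -1.658, -1.028]
wrist_force: [-0.1, 0.2, -1.2]
finger_gap: 0.0179
gripper_force: 30.0
```

>>> {"fn": "servo_tool", "kwargs": {
  "motion": "0 0 0 4.3 -8.2 -4.3 1; 0 0 0 8.5 -16.4 -8.7 1; 0 0 0 12.8 -24.6 -13 1; 0 0 0 17 -32.8 -17.4 1; 0 0 0 21.3 -41 -21.7 1"
}}

```text
t: 8.78
position: [0.4533, 0.0331, 0.2825]
tcp_rot: [2.009, 2.406, -0.005]
wrist_force: [-0.8, -0.4, -1.5]
finger_gap: 0.0177
gripper_force: 30.0
```

>>> {"fn": "servo_tool", "kwargs": {
  "motion": "-2 0 3 0 0 0 1; -4 0 6 0 0 0 1; -5 0 10 0 0 0 1; -5 0 15 0 0 0 1; -5 0 20 0 0 0 1"
}}

```text
t: 9.4
position: [0.4619, -0.016, 0.0806]
tcp_rot: [2.014, 2.407, 0.002]
wrist_force: [0.2, -0.4, -1.1]
finger_gap: 0.0175
gripper_force: 30.0
```

>>> {"fn": "servo_tool", "kwargs": {
  "motion": "0 0 4 0 0 0 1; 0 0 7 0 0 0 1; 0 0 7 0 0 0 1; 0 0 7 0 0 0 1"
}}

```text
t: 9.9
position: [0.4619, -0.0157, 0.0125]
tcp_rot: [2.014, 2.409, 0.001]
wrist_force: [0.1, 0.8, -0.2]
finger_gap: 0.0176
gripper_force: 30.0
```

>>> {"fn": "servo_tool", "kwargs": {
  "motion": "0 0 0.7 0 0 0 1; 0 0 1 0 0 0 1; 0 0 1 0 0 0 1; 0 0 1 0 0 0 4; 0 0 1 0 0 0 4"
}}

```text
t: 10.52
position: [0.4613, -0.0157, 0.0018]
tcp_rot: [2.015, 2.41, 0.0]
wrist_force: [-1.0, 0.4, -0.2]
finger_gap: 0.0337
gripper_force: 0.0
```

>>> {"fn": "servo_tool", "kwargs": {
  "motion": "0 0 0 0 0 0 4; 0 0 -0.6 0 0 0 4; 0.6 0 -0.6 0 -9 0 4; 0.6 0 -0.6 0 -18 0 4; 0.6 0 -0.6 0 -18 0 4"
}}

```text
t: 11.15
position: [0.4608, -0.0099, 0.0083]
tcp_rot: [1.849, 2.21, -0.294]
wrist_force: [-0.5, -0.8, -0.9]
finger_gap: 0.0396
gripper_force: 0.0
```

```bash
python3 - <<'E'
from h import *
o=get_obs();held('w3.png')
print(o['position'],o['joint_positions'],o['wrist_force'],R.from_rotvec(o['tcp_rot']).as_matrix().round(3))
E
```

```text
held 1573 [[-0.0266, -0.0072, -0.0085], [-0.013, 0.0002, -0.0036], [-0.0012, 0.0075, 0.002]]
[ 0.46082511 -0.00993851  0.00831359] [ 0.16368648  0.60456404  2.10850756 -0.67712341  0.52238397  0.59399524] [-0.52248588 -0.75718401 -0.93006363] [[-0.167  0.984  0.057]
 [ 0.935  0.177 -0.307]
 [-0.313  0.002 -0.95 ]]
```

View pics/w3.png

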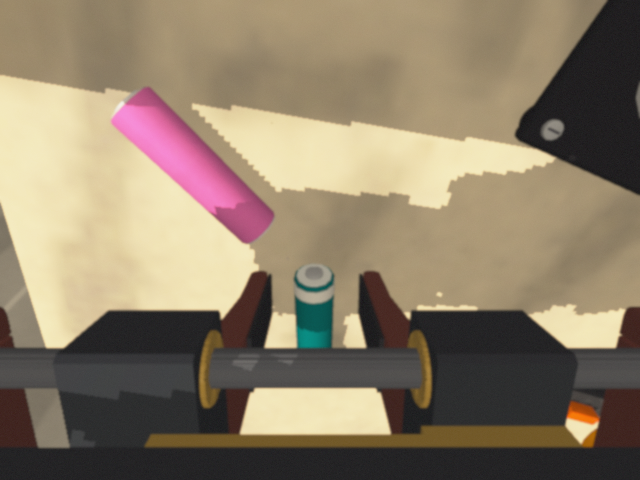

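The cell sits between the fingers at (315, 265–350), and the pink cell is clear. I'll go down 4 mm and grip.

>>> {"fn": "servo_tool", "kwargs": {
  "motion": "0.1 0 0.4 0 0 0 4; 0.1 0 0.4 0 0 0 4; 0.1 0 0.4 0 0 0 1; 0.1 0 0.4 0 0 0 1; 0.1 0 0.4 0 0 0 1"
}}

```text
t: 11.82
position: [0.4602, -0.0105, 0.0036]
tcp_rot: [1.852, 2.214, -0.293]
wrist_force: [0.1, -0.8, 0.6]
finger_gap: 0.0177
gripper_force: 30.1
```

>>> {"fn": "servo_tool", "kwargs": {
  "motion": "0 0 0 0 0 0 1; 0 0 0 0 0 0 1; -1 0 -3 0 0 0 1; -2.4 0 -7 0 0 0 1; -4 0 -12 0 0 0 1"
}}

```text
t: 12.45
position: [0.4595, -0.011, 0.1306]
tcp_rot: [1.852, 2.216, -0.295]
wrist_force: [1.0, -0.7, 0.2]
finger_gap: 0.0173
gripper_force: 30.0
```

>>> {"fn": "servo_tool", "kwargs": {
  "motion": "-2 0 -5 0 0 0 1; -4 0 -10 0 0 0 1; -4 0 -10 0 0 0 1"
}}

```text
t: 12.82
position: [0.464, -0.0177, 0.2413]
tcp_rot: [1.85, 2.209, -0.284]
wrist_force: [-0.1, 0.2, 0.1]
finger_gap: 0.018
gripper_force: 30.0
```

```bash
python3 - <<'E'
from h import *
o=get_obs();held()
Rc=R.from_rotvec(o['tcp_rot']);print(o['position'],o['joint_positions'])
for az in(45,55):
    a=np.radians(az);t=np.radians(72)
    z=np.array([np.cos(a)*np.sin(t),np.sin(a)*np.sin(t),-np.cos(t)])
    x=np.array([np.cos(a)*np.cos(t),np.sin(a)*np.cos(t),np.sin(t)])
    Rt=R.from_matrix(np.c_[x,np.cross(z,x),z]);print(az,np.degrees((Rc.inv()*Rt).as_rotvec()).round(1))
print(Rc.as_matrix().round(3))
E
```

```text
held 1471 [[-0.0231, -0.0074, -0.013], [-0.0119, 0.0006, -0.0087], [-0.0021, 0.0084, -0.0033]]
[ 0.46402075 -0.01773157  0.24129903] [ 0.14303343  0.15989027  1.9964129  -0.37591285  0.99900686  0.17383786]
45 [-27.2  82.1  54.4]
55 [-22.2  84.7  44.7]
[[-0.166  0.984  0.063]
 [ 0.936  0.177 -0.303]
 [-0.309  0.008 -0.951]]
```

>>> {"fn": "servo_tool", "kwargs": {
  "motion": "0.7 0.2 -1 -2.7 8.2 5.4 1; 1.4 0.4 -2 -5.4 16.4 10.9 1; 2.1 0.6 -3.1 -8.2 24.6 16.3 1; 2.8 0.8 -4.2 -10.9 32.8 21.8 1; 3.4 0.9 -5.3 -13.6 41 27.2 1"
}}

```text
t: 13.5
position: [0.4612, 0.0318, 0.276]
tcp_rot: [-2.324, -1.784, -0.74]
wrist_force: [-0.3, 0.6, -1.5]
finger_gap: 0.0176
gripper_force: 30.0
```

>>> {"fn": "servo_tool", "kwargs": {
  "motion": "0 0 0 -2.7 8.2 5.4 1; 0 0 0 -5.4 16.4 10.9 1; 0 0 0 -8.2 24.6 16.3 1; 0 0 0 -10.9 32.8 21.8 1; 0 0 0 -13.6 41 27.2 1"
}}

```text
t: 14.12
position: [0.4612, 0.0312, 0.2761]
tcp_rot: [-2.07, -0.844, -1.488]
wrist_force: [0.6, 1.2, -2.3]
finger_gap: 0.0179
gripper_force: 30.0
```

```bash
python3 - <<'E'
from h import *
o=get_obs();held('w4.png')
Rm=R.from_rotvec(o['tcp_rot']).as_matrix();print(o['position'],o['joint_positions'],Rm.round(3))
for n in('top','scene'):
    im,d,c=snap(n,None);P=pts(d,c);x,y,h=np.moveaxis(P,-1,0)
    m=teal(im);hs=cv2.cvtColor(im,cv2.COLOR_RGB2HSV)
    v,u=np.nonzero((hs[...,0]>78)&(hs[...,0]<102)&(hs[...,1]>100)&(abs(x-.45)<.1)&(abs(y-.03)<.1)&(h>.15))
    print(n,len(u),P[v,u].mean(0) if len(u) else 0, (u.min(),u.max(),v.min(),v.max()) if len(u) else 0)
E
```

```text
held 1414 [[-0.0237, -0.0067, -0.0135], [-0.0121, 0.0009, -0.0092], [-0.0028, 0.0085, -0.0045]]
[0.46117738 0.03124631 0.27608539] [-0.64690349  0.32005955  2.39324491  1.56013247  1.22210444 -1.10856654] [[ 0.23   0.704  0.672]
 [ 0.216 -0.71   0.67 ]
 [ 0.949 -0.009 -0.315]]
top 7 [ 0.3898195  -0.01283752  0.43870399] (np.int64(248), np.int64(435), np.int64(309), np.int64(411))
scene 0 0 0
```

View pics/w4.png

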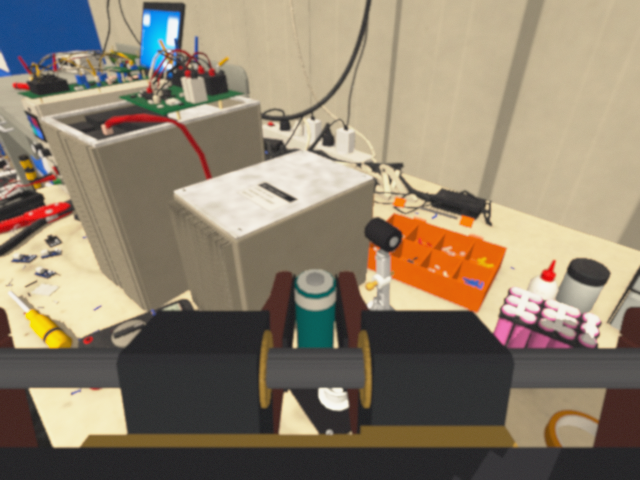

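>>> {"fn": "servo_tool", "kwargs": {
  "motion": "-4.2 0.4 3.3 0 0 0 1; -8.4 0.8 6.5 0 0 0 1; -8.9 1.4 10.5 0 0 0 1; -9.4 1.9 14.5 0 0 0 1; -9.65 2.15 17.2 0 0 0 1"
}}

```text
t: 14.9
position: [0.5718, 0.1126, 0.1308]
tcp_rot: [-2.067, -0.86, -1.484]
wrist_force: [-0.0, -0.0, -0.5]
finger_gap: 0.0177
gripper_force: 30.0
```

>>> {"fn": "servo_tool", "kwargs": {
  "motion": "0 0 0 0 0 0 1; 0 0 0 0 0 0 1"
}}

```text
t: 15.15
position: [0.5701, 0.1109, 0.1319]
tcp_rot: [-2.068, -0.857, -1.487]
wrist_force: [-0.1, -0.2, -0.1]
finger_gap: 0.0175
gripper_force: 30.0
```

```bash
python3 - <<'E'
from h import *
o=get_obs();Rm=R.from_rotvec(o['tcp_rot']).as_matrix();print(o['position'],o['joint_positions'],Rm.round(3))
im,d,c=snap('scene',None);cv2.imwrite('pics/s5.png',cv2.resize(im[170:330,230:430,::-1],None,fx=4,fy=3.75,interpolation=cv2.INTER_CUBIC)[:600,:800])
p=o['position']+Rm@[0,.0007,-.006]
def px(P):
    q=np.linalg.inv(c['T'])@np.r_[P,1];return (c['fx']*q[0]/q[2]+c['cx'],c['fy']*q[1]/q[2]+c['cy'])
print('pred plus',px(p+[0,0,.011]),'pred minus',px(p-[0,0,.0535]),'cup guess',px([.566,.1055,.031]))
im,d,c=snap('top',None);cv2.imwrite('pics/t5.png',cv2.resize(im[160:300,240:400,::-1],None,fx=4,fy=4,interpolation=cv2.INTER_CUBIC))
E
```

```text
[0.57011383 0.11089425 0.13192889] [-0.29364466  0.75847301  2.24812302  2.01488875  1.18695756 -1.43910664] [[ 0.226  0.709  0.668]
 [ 0.223 -0.706  0.673]
 [ 0.948 -0.003 -0.317]]
pred plus (np.float64(316.0531921701985), np.float64(232.8967523909599)) pred minus (np.float64(316.08915775656925), np.float64(258.75937376758)) cup guess (np.float64(316.3307778498288), np.float64(277.45024759247656))
```

View pics/s5.png

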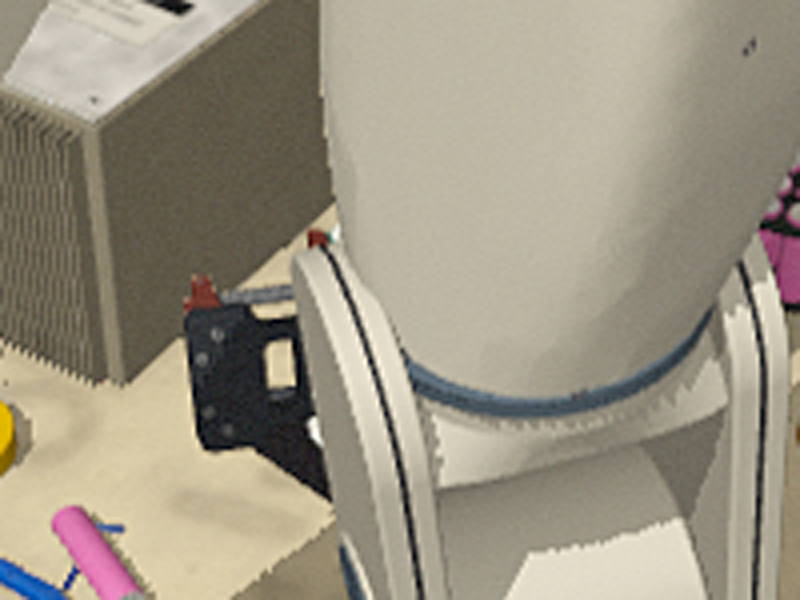

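The arm hides the scene view, so I'll check with the wrist camera.

```bash
python3 - <<'E'
from h import *
o=get_obs()
imw,d,c=snap('wrist',None);imt,dt,ct=snap('top',None)
a=imw[240:480,160:480];b=cv2.resize(imt[170:290,250:410],(320,240),interpolation=cv2.INTER_CUBIC)
cv2.imwrite('pics/wt6.png',cv2.resize(np.hstack([a,b])[:,:,::-1],(800,300)))
T=np.linalg.inv(c['T'])
for P in([.566,.1055,.031],[.566,.1055,.0115],[.5475,.1055,.031],[.566,.1235,.031]):
    q=T@np.r_[P,1];print(P,c['fx']*q[0]/q[2]+c['cx'],c['fy']*q[1]/q[2]+c['cy'])
E
```

```text
[0.566, 0.1055, 0.031] 314.44474235234156 427.29452276122163
[0.566, 0.1055, 0.0115] 314.5533125655355 444.6533134069524
[0.5475, 0.1055, 0.031] 291.38589236010966 449.78776161636495
[0.566, 0.1235, 0.031] 294.06087004634696 407.52367735721486
```

View pics/wt6.png

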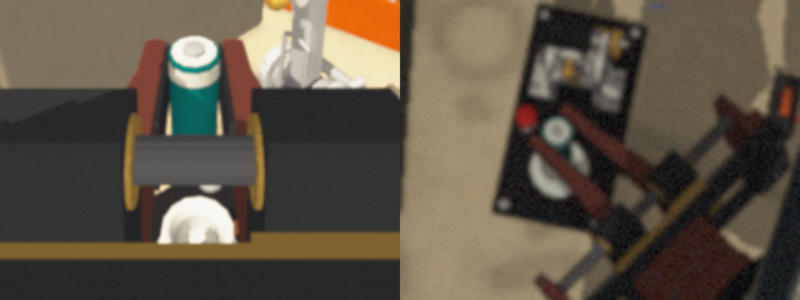

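The top view shows the cell's plus end at about (313, 222) and the cup at (313, 237). In the wrist view the cup is centred about 2 px to the right of the cell. I'll measure that relative offset.

```bash
python3 - <<'E'
from h import *
o=get_obs();Rm=R.from_rotvec(o['tcp_rot']).as_matrix();print(o['position'])
ax=o['position']+Rm@[0,.0007,-.006];print('axis kin',ax)
im,d,c=snap('top',None);hs=cv2.cvtColor(im,cv2.COLOR_RGB2HSV).astype(int)
w=((hs[...,1]<70)&(hs[...,2]>125)).astype(np.uint8);s=np.zeros_like(w);s[214:229,305:322]=1
k,l,st,ce=cv2.connectedComponentsWithStats(w*s)
for i in range(1,k):
    if st[i,4]>8:print(st[i],ce[i],ray(*ce[i],ax[2]+.011,c))
# white ring blob via depth
P=pts(d,c);m=(s>0)&(abs(P[...,2]-ax[2]-.011)<.006);print(m.sum(),P[m].mean(0) if m.any() else 0)
# teal below in top
# wrist
im,d,c=snap('wrist',None);hs=cv2.cvtColor(im,cv2.COLOR_RGB2HSV).astype(int)
sub=((hs[...,1]<60)&(hs[...,2]>150)).astype(np.uint8);s=np.zeros_like(sub);s[396:432,270:370]=1
k,l,st,ce=cv2.connectedComponentsWithStats(sub*s);i=1+np.argmax(st[1:,4]);print(st[i],ce[i])
for v in range(400,432,4):
    u=np.nonzero(l[v]==i)[0];print(v,u.min() if len(u) else 0,u.max() if len(u) else 0,end='; ')
m=teal(im);v,u=np.nonzero(m);print('\nteal',[(r,u[v==r].min(),u[v==r].max()) for r in range(v.min(),v.max(),6)])
T=np.linalg.inv(c['T'])
for P in([.566,.1055,.031],ax,ax-[0,0,.05]):
    q=T@np.r_[P,1];print(c['fx']*q[0]/q[2]+c['cx'],c['fy']*q[1]/q[2]+c['cy'],q[2])
print(c['fx'])
E
```

```text
[0.57029301 0.10972873 0.1318462 ]
axis kin [0.5667646  0.10520879 0.13374633]
[308 218  10   9  74] [312.47297297 222.08108108] [0.5653991  0.10709089 0.14474633]
174 [0.56706371 0.10594285 0.14410316]
[ 286  396   62   36 1723] [316.78119559 416.19616947]
400 303 332; 404 297 336; 408 294 341; 412 291 343; 416 289 345; 420 289 345; 424 288 345; 428 287 346; 
teal [(304, np.int64(295), np.int64(334)), (310, np.int64(295), np.int64(335)), (316, np.int64(295), np.int64(334)), (322, np.int64(297), np.int64(332)), (328, np.int64(298), np.int64(332)), (334, np.int64(298), np.int64(331)), (340, np.int64(298), np.int64(332)), (346, np.int64(299), np.int64(331))]
313.82443106882675 426.93448313565153 0.22438374137475092
314.44268974992485 298.0549784178735 0.16808056424831952
314.7963447670955 369.77809402970036 0.19561573371357993
376.4342035345952
```

>>> {"fn": "servo_tool", "kwargs": {
  "motion": "-1.3 0.05 0.4 0 0 0 1; -2.6 0.05 0.85 0 0 0 1; -3.8 0.05 1.27 0 0 0 1; -3.8 0.05 1.27 0 0 0 1; -3.8 0.05 1.27 0 0 0 1"
}}

```text
t: 16.08
position: [0.5706, 0.1102, 0.0909]
tcp_rot: [-2.069, -0.853, -1.487]
wrist_force: [0.7, 0.1, -0.2]
finger_gap: 0.0176
gripper_force: 30.0
```

>>> {"fn": "servo_tool", "kwargs": {
  "motion": "-0.5 0 0.15 0 0 0 1; -1 0 0.3 0 0 0 1; -1.4 0 0.45 0 0 0 1; -1.8 0 0.6 0 0 0 1; -1.8 0 0.6 0 0 0 1"
}}

```text
t: 16.7
position: [0.5712, 0.11, 0.0724]
tcp_rot: [-2.069, -0.854, -1.49]
wrist_force: [3.2, 1.4, -1.2]
finger_gap: 0.0176
gripper_force: 30.0
```

>>> {"fn": "servo_tool", "kwargs": {
  "motion": "0.02 0 0.08 0 0 0 1; -0.25 0 0.17 0 0 0 1; -0.45 0 0.24 0 0 0 1; -0.6 0 0.3 0 0 0 1; -0.6 0 0.3 0 0 0 1"
}}

```text
t: 17.32
position: [0.5715, 0.1106, 0.0654]
tcp_rot: [-2.07, -0.854, -1.488]
wrist_force: [3.2, -0.4, -0.4]
finger_gap: 0.0176
gripper_force: 30.0
```

```bash
python3 - <<'E'
from h import *
o=get_obs();print(o['position'],o['joint_positions'],R.from_rotvec(o['tcp_rot']).as_matrix().round(3));held()
E
```

```text
[0.57146281 0.11064837 0.06536924] [-0.29237872  0.93033126  2.20611694  2.06166607  1.24555759 -1.56227213] [[ 0.227  0.707  0.67 ]
 [ 0.222 -0.707  0.671]
 [ 0.948 -0.004 -0.317]]
held 1418 [[-0.0239, -0.0069, -0.0133], [-0.0125, 0.0009, -0.009], [-0.0031, 0.0086, -0.0039]]
```

>>> {"fn": "servo_tool", "kwargs": {
  "motion": "-0.1 0 0.05 0 0 0 1; -0.2 0 0.08 0 0 0 1; -0.2 0 0.08 0 0 0 1; -0.2 0 0.08 0 0 0 1"
}}

```text
t: 17.88
position: [0.5715, 0.1108, 0.0635]
tcp_rot: [-2.069, -0.854, -1.488]
wrist_force: [3.4, -1.2, 1.1]
finger_gap: 0.0175
gripper_force: 30.0
```

>>> {"fn": "servo_tool", "kwargs": {
  "motion": "0 0 0 0 0 0 2.6; 0 0 0 0 0 0 3.4; 0 0 0 0 0 0 4; 0 0 0 0 0 0 4"
}}

```text
t: 18.38
position: [0.5712, 0.111, 0.0634]
tcp_rot: [-2.069, -0.854, -1.487]
wrist_force: [0.6, -0.3, 0.6]
finger_gap: 0.04
gripper_force: 0.0
```

```bash
python3 - <<'E'
from h import *
o=get_obs();print(o['position'],o['wrist_force'],o['finger_gap']);held()
im,d,c=snap('wrist','w7.png')
E
```

```text
[0.57117116 0.11104098 0.06335537] [ 0.6015312  -0.29806178  0.58149185] 0.03999581811616647
held 1278 [[-0.0242, -0.0057, -0.0126], [-0.0138, 0.0015, -0.0086], [-0.0043, 0.009, -0.0034]]
```

View pics/w7.png

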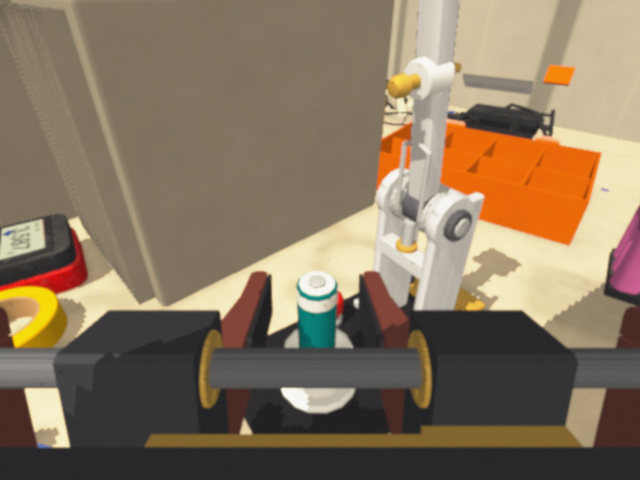

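The cell is standing in the cup with its plus end up, at (317, 280). I'll back out, then rise.

>>> {"fn": "servo_tool", "kwargs": {
  "motion": "0 0 -2 0 0 0 4; 0 0 -4 0 0 0 4; 0 0 -6 0 0 0 4; 5 0 -8 0 0 0 4; 10 0 -9.7 0 0 0 4"
}}

```text
t: 19.1
position: [0.5286, 0.0676, 0.189]
tcp_rot: [-2.071, -0.85, -1.485]
wrist_force: [0.3, -0.5, 0.4]
finger_gap: 0.0401
gripper_force: 0.0
```

>>> {"fn": "servo_tool", "kwargs": {
  "motion": "5 0 -2 0 0 0 4; 8 0 -3 0 0 0 4; 8 0 -3 0 0 0 4"
}}

```text
t: 19.48
position: [0.5274, 0.0654, 0.2768]
tcp_rot: [-2.068, -0.858, -1.493]
wrist_force: [0.2, -0.1, -0.1]
finger_gap: 0.0401
gripper_force: 0.0
```

```bash
python3 - <<'E'
from h import *
o=get_obs();Rc=R.from_rotvec(o['tcp_rot']);print(o['position'],o['joint_positions'])
for s in(1,-1):
    y=s*np.array([.213,.977,0]);z=np.array([0,0,-1.]);Rt=R.from_matrix(np.c_[np.cross(y,z),y,z])
    v=np.degrees((Rc.inv()*Rt).as_rotvec());print(s,v.round(1),np.linalg.norm(v))
im,d,c=snap('scene',None);P=pts(d,c);x,y,h=np.moveaxis(P,-1,0);V=im.max(-1)
m=(h>.18)&(h<.235)&(abs(x-.615)<.03)&(abs(y-.1)<.03)&(V<90);q=P[m];print(len(q),q.min(0),q.max(0)) if m.any() else 0
m=teal(im);print('cell',m.sum(),P[m].mean(0))
for n in('top',):
    im,d,c=snap(n,None);P=pts(d,c);x,y,h=np.moveaxis(P,-1,0);V=im.max(-1)
    m=(h>.18)&(h<.235)&(abs(x-.615)<.03)&(abs(y-.1)<.03)&(V<90);q=P[m];print(len(q),q.min(0),q.max(0)) if m.any() else 0
E
```

```text
[0.52743049 0.06537535 0.27680803] [-0.45297104  0.35401619  2.30937755  1.71523125  1.13443108 -1.07225597]
1 [  74.9  -40.8 -103.6] 134.18427122659148
-1 [-35.6 -65.3  49.5] 89.30227876856932
cell 6 [ 0.52936558 -0.24760559  0.06228101]
309 [0.59942753 0.08413671 0.19772278] [0.62803278 0.11397833 0.22299174]
```

>>> {"fn": "servo_tool", "kwargs": {
  "motion": "0 0 0 -4 -7.3 5.5 5; 0 0 0 -7.9 -14.5 11 5; 0 0 0 -11.9 -21.8 16.5 5; 0 0 0 -15.8 -29 22 5; 0 0 0 -19.8 -36.3 27.5 5"
}}

```text
t: 20.2
position: [0.5215, 0.0703, 0.2673]
tcp_rot: [-2.653, -0.426, -0.911]
wrist_force: [-0.8, -0.5, -0.1]
finger_gap: 0.0502
gripper_force: 0.0
```

>>> {"fn": "servo_tool", "kwargs": {
  "motion": "0 0 0 -4 -7.3 5.5 5; 0 0 0 -7.9 -14.5 11 5; 0 0 0 -11.9 -21.8 16.5 5; 0 0 0 -15.8 -29 22 5; 0 0 0 -15.8 -29 22 5"
}}

```text
t: 20.82
position: [0.5211, 0.0695, 0.267]
tcp_rot: [-3.033, 0.079, -0.237]
wrist_force: [-0.2, 0.0, -0.6]
finger_gap: 0.0501
gripper_force: 0.0
```

```bash
python3 - <<'E'
from h import *
o=get_obs();Rm=R.from_rotvec(o['tcp_rot']).as_matrix();print(o['t'],o['position'],o['joint_positions'],Rm.round(3),calibration('wrist')['mount'].round(3))
for n in('scene','wrist','top'):
    im,d,c=snap(n,None);P=pts(d,c);x,y,h=np.moveaxis(P,-1,0);V=im.max(-1)
    m=(h>.185)&(h<.235)&(abs(x-.615)<.03)&(abs(y-.1)<.03)&(V<90);q=P[m]
    if m.any(): print(n,len(q),np.percentile(q,2,axis=0),np.percentile(q,98,axis=0),q.mean(0));r=cv2.minAreaRect((q[:,:2]*1000).astype(np.float32));print(r)
im,d,c=snap('wrist','w8.png')
E
```

```text
20.825 [0.52107347 0.06946189 0.26698212] [0.05997972 0.14893563 1.91519145 0.10686694 0.91625811 1.62464668] [[ 0.987 -0.044  0.157]
 [-0.059 -0.994  0.094]
 [ 0.152 -0.102 -0.983]] [[-0.001 -0.966 -0.258  0.071]
 [ 1.    -0.001 -0.001  0.   ]
 [ 0.    -0.258  0.966 -0.161]
 [ 0.     0.     0.     1.   ]]
scene 64 [0.6030867  0.07962508 0.20625536] [0.61976418 0.10900839 0.22121992] [0.60857801 0.10219522 0.21449368]
((610.8060302734375, 94.21871948242188), (14.31640338897705, 32.90861129760742), 10.981160163879395)
wrist 1932 [0.60216973 0.08222674 0.20403022] [0.625028   0.10929856 0.2200362 ] [0.6133369  0.09505235 0.21614736]
((614.2479248046875, 96.30188751220703), (27.153806686401367, 23.939056396484375), 79.65884399414062)
```

View pics/w8.png

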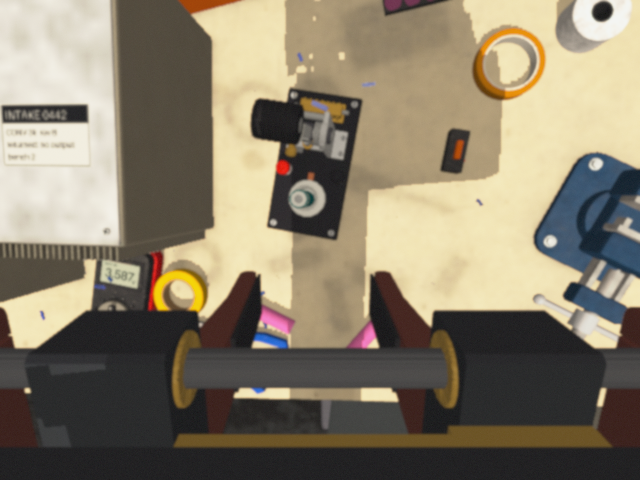

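The cell stands in the cup at (303, 198), and the grip is at (275, 120). I'll work out the approach and the arc.

```bash
python3 - <<'E'
from h import *
o=get_obs();Rc=R.from_rotvec(o['tcp_rot']);p=o['position']
a=np.radians(-12);xt=np.array([np.cos(a),np.sin(a),0]);z=np.array([0,0,-1.]);y=np.cross(z,xt)
Rt=R.from_matrix(np.c_[xt,y,z]);print('rot',np.degrees((Rc.inv()*Rt).as_rotvec()).round(1))
g=np.array([.613,.0958,.208])
print('to above (z .26) cm',(100*Rc.inv().apply([g[0]-p[0],g[1]-p[1],.26-p[2]])).round(2))
for th in np.linspace(0,1.45,11):
    al=np.pi/2+.122-(-th) # grip angle about pivot: from +x
    f=lambda t:.115*np.array([-np.sin(t+np.arcsin(14/115)),np.cos(t+np.arcsin(14/115))])
    d=f(th)-f(0);print(round(th,3),'tool x,z cm',(100*d[0]).round(2),(-100*d[1]).round(2))
E
```

```text
rot [-6.9 -8.6  9.5]
to above (z .26) cm [ 8.77 -2.73  2.44]
0.0 tool x,z cm 0.0 -0.0
0.145 tool x,z cm -1.63 0.32
0.29 tool x,z cm -3.21 0.88
0.435 tool x,z cm -4.68 1.65
0.58 tool x,z cm -6.03 2.63
0.725 tool x,z cm -7.22 3.8
0.87 tool x,z cm -8.23 5.12
1.015 tool x,z cm -9.04 6.58
1.16 tool x,z cm -9.62 8.14
1.305 tool x,z cm -9.98 9.77
1.45 tool x,z cm -10.1 11.43
```

>>> {"fn": "servo_tool", "kwargs": {
  "motion": "3 -1 0.8 -3.5 -4.3 4.8 5; 6 -2 1.6 -6.9 -8.6 9.5 5; 8.77 -2.73 2.44 -6.9 -8.6 9.5 5; 8.77 -2.73 2.44 -6.9 -8.6 9.5 5"
}}

```text
t: 21.52
position: [0.6136, 0.0944, 0.2602]
tcp_rot: [-3.123, 0.333, 0.0]
wrist_force: [-0.8, -0.5, -1.3]
finger_gap: 0.05
gripper_force: 0.0
```

```bash
python3 - <<'E'
from h import *
o=get_obs();Rc=R.from_rotvec(o['tcp_rot']);p=o['position'];print(p,o['joint_positions'],Rc.as_matrix().round(3))
print((100*Rc.inv().apply(np.array([.613,.0958,.189])-p)).round(2))
im,d,c=snap('wrist',None);P=pts(d,c);x,y,h=np.moveaxis(P,-1,0);V=im.max(-1)
m=(h>.19)&(h<.228)&(abs(x-.615)<.03)&(abs(y-.1)<.03)&(V<90);q=P[m]
if m.any(): print(len(q),np.percentile(q,[2,98],axis=0));print(cv2.minAreaRect((q[:,:2]*1000).astype(np.float32)))
E
```

```text
[0.61358335 0.09444343 0.26017504] [1.32960391e-01 3.77965675e-01 1.60663775e+00 1.29720868e-03
 1.15674181e+00 1.91539560e+00] [[ 0.978 -0.211  0.   ]
 [-0.211 -0.978  0.001]
 [-0.    -0.001 -1.   ]]
[-0.08 -0.11  7.12]
1877 [[0.60540482 0.08307506 0.20746775]
 [0.62774356 0.10995489 0.21994566]]
((615.9757690429688, 97.09284973144531), (27.976537704467773, 22.295793533325195), 77.94987487792969)
```

>>> {"fn": "servo_tool", "kwargs": {
  "motion": "0.1 -0.1 2.5 0 0 0 5; 0.1 -0.1 5 0 0 0 5; 0.1 -0.1 7.1 0 0 0 5; 0.1 -0.1 7.1 0 0 0 5; 0.1 -0.1 7.1 0 0 0 2"
}}

```text
t: 22.2
position: [0.6149, 0.0948, 0.1925]
tcp_rot: [-3.123, 0.337, -0.005]
wrist_force: [0.8, -0.1, -0.8]
finger_gap: 0.043
gripper_force: 0.0
```

>>> {"fn": "servo_tool", "kwargs": {
  "motion": "0 0 0 0 0 0 2; 0 0 0 0 0 0 2; 0 0 0 0 0 0 2; 0 0 0 0 0 0 2"
}}

```text
t: 22.7
position: [0.616, 0.0966, 0.1928]
tcp_rot: [-3.122, 0.336, -0.007]
wrist_force: [-0.1, 5.0, 1.1]
finger_gap: 0.0279
gripper_force: 30.0
```

>>> {"fn": "servo_tool", "kwargs": {
  "motion": "-1.63 -0.1 0.32 0 0 0 2; -3.21 -0.1 0.88 0 0 0 2; -4.68 -0.1 1.65 0 0 0 2; -6.03 -0.1 2.63 0 0 0 2; -7.22 -0.1 3.8 0 0 0 2"
}}

```text
t: 23.32
position: [0.5455, 0.1117, 0.1556]
tcp_rot: [-3.123, 0.337, -0.01]
wrist_force: [-2.6, -0.5, 12.0]
finger_gap: 0.0278
gripper_force: 30.0
```

```bash
python3 - <<'E'
from h import *
o=get_obs();print(o['t'],o['position'],o['wrist_force'],o['torque'],o['finger_gap'],o['joint_positions'],R.from_rotvec(o['tcp_rot']).as_matrix().round(3))
im,d,c=snap('wrist',None);P=pts(d,c);x,y,h=np.moveaxis(P,-1,0);m=teal(im);print(m.sum(),P[m].mean(0))
E
```

```text
23.325 [0.5454759  0.11172154 0.15560857] [-2.59201706 -0.53192153 11.95869531] [-0.24492042  0.18146379  0.11103023] 0.027829601704577427 [ 0.18153671  0.41042619  1.83528172 -0.00205828  0.88994898  1.96832294] [[ 0.977 -0.213  0.006]
 [-0.213 -0.977 -0.001]
 [ 0.006 -0.001 -1.   ]]
1 [ 0.54649229 -0.15355856  0.00682739]
```

>>> {"fn": "servo_tool", "kwargs": {
  "motion": "-1.01 0 1.32 0 0 0 2; -1.82 0 2.78 0 0 0 2; -2.4 0 4.34 0 0 0 2; -2.76 0 5.97 0 0 0 2; -2.88 0 7.4 0 0 0 2"
}}

```text
t: 24.0
position: [0.5149, 0.1181, 0.0796]
tcp_rot: [3.123, -0.337, -0.0]
wrist_force: [-8.7, 3.6, 10.0]
finger_gap: 0.0276
gripper_force: 30.0
```

>>> {"fn": "servo_tool", "kwargs": {
  "motion": "0 0 0.2 0 0 0 2; 0 0 0.4 0 0 0 2; 0 0 0.4 0 0 0 2; 0 0 0.4 0 0 0 2"
}}

```text
t: 24.5
position: [0.5147, 0.1181, 0.0758]
tcp_rot: [3.123, -0.337, -0.002]
wrist_force: [-7.9, 4.6, 8.4]
finger_gap: 0.0276
gripper_force: 30.0
```

>>> {"fn": "servo_tool", "kwargs": {
  "motion": "0 0 0.2 0 0 0 2; 0 0 0.4 0 0 0 2; 0 0 0.4 0 0 0 2; 0 0 0.4 0 0 0 2"
}}

```text
t: 25.0
position: [0.5147, 0.1182, 0.0718]
tcp_rot: [3.123, -0.337, -0.002]
wrist_force: [-8.8, 3.8, 9.2]
finger_gap: 0.0281
gripper_force: 30.0
```

```bash
python3 - <<'E'
from h import *
o=get_obs();p=o['position'];print(p,o['wrist_force'],o['torque'])
cup=np.array([.5675,.1055]);xt=np.array([.978,-.208]);yt=np.array([.208,.978])
print('tcp in tester',(p[:2]-cup)@xt,(p[:2]-cup)@yt)
for n in('wrist','top','scene'):
    im,d,c=snap(n,None);P=pts(d,c);X=(P[...,:2]-cup)@xt;Y=(P[...,:2]-cup)@yt
    for a in range(-70,50,10):
        m=(d>0)&(abs(X*1000-a)<5)&(abs(Y)<.004)&(P[...,2]>.06)&(P[...,2]<.125)
        if m.sum()>3: print(n,a,m.sum(),np.percentile(P[m][:,2],[10,50,90]).round(4))
E
```

```text
[0.51471404 0.11815038 0.07178996] [-8.76666258  3.79295833  9.22526516] [0.65591713 1.20310175 0.23254367]
tcp in tester -0.054255948743171044 0.0013925917283921906
wrist -50 640 [0.1132 0.1148 0.1159]
wrist -40 722 [0.1045 0.1073 0.1118]
wrist -30 504 [0.1049 0.1062 0.1076]
wrist -20 615 [0.1047 0.1056 0.1065]
wrist -10 647 [0.1038 0.1047 0.1056]
wrist 0 674 [0.1037 0.1051 0.1124]
wrist 10 710 [0.1019 0.1029 0.1048]
wrist 20 722 [0.101  0.1019 0.1027]
wrist 30 761 [0.1    0.1009 0.1019]
wrist 40 779 [0.0991 0.1    0.1009]
scene -60 27 [0.1033 0.1121 0.116 ]
```

The bar still slopes about 5° above level, so the lever isn't on its stop yet. Part of the grip's friction is being spent on a radial pull. I'll relax that, then press.

>>> {"fn": "servo_tool", "kwargs": {
  "motion": "-0.3 0 0 0 0 0 2; -0.6 0 0 0 0 0 2; -0.6 0 0 0 0 0 2"
}}

```text
t: 25.52
position: [0.5148, 0.1184, 0.073]
tcp_rot: [-3.124, 0.336, -0.016]
wrist_force: [9.0, -7.9, 3.2]
finger_gap: 0.0278
gripper_force: 30.0
```

```bash
cat >> h.py <<'E'
def lev():
    o=get_obs();p=o['position'];print(o['t'],p,o['wrist_force'],o['torque'],o['finger_gap'])
    cup=np.array([.5675,.1055]);xt=np.array([.978,-.208]);yt=np.array([.208,.978])
    im,d,c=snap('wrist',None);P=pts(d,c);X=(P[...,:2]-cup)@xt;Y=(P[...,:2]-cup)@yt
    A=[]
    for a in range(-50,50,10):
        m=(d>0)&(abs(X*1000-a)<5)&(abs(Y)<.004)&(P[...,2]>.06)&(P[...,2]<.135)
        if m.sum()>3: A.append((a,np.median(P[m][:,2])*1000))
    A=np.array(A).round(1);print(A.tolist());s=A[(A[:,0]>-35)&(A[:,0]!=0)];k=np.polyfit(s[:,0],s[:,1],1);print('slope deg',np.degrees(np.arctan(k[0])))
E
python3 -c "
from h import *
lev()"
```

```text
25.525 [0.51483017 0.11836176 0.07295008] [ 8.97421854 -7.94589691  3.22443502] [-1.16528988 -0.87933562  0.20790378] 0.027777528654747755
[[-50.0, 116.1], [-40.0, 108.6], [-30.0, 107.2], [-20.0, 106.5], [-10.0, 105.5], [0.0, 105.7], [10.0, 103.5], [20.0, 102.4], [30.0, 101.3], [40.0, 100.3]]
slope deg -5.743618093468423
```

>>> {"fn": "servo_tool", "kwargs": {
  "motion": "0.3 0.15 0 0 0 0 2; 0.3 0.15 0.3 0 0 0 2; 0.3 0.15 0.6 0 0 0 2; 0.3 0.15 0.6 0 0 0 2"
}}

```text
t: 26.08
position: [0.5144, 0.1182, 0.0665]
tcp_rot: [-3.122, 0.337, -0.007]
wrist_force: [-2.1, 8.0, 9.4]
finger_gap: 0.0279
gripper_force: 30.0
```

```bash
python3 -c "
from h import *
lev()"
```

```text
26.075 [0.51438828 0.11823345 0.06646109] [-2.08580236  8.01294589  9.43998753] [1.05362035 0.35858471 0.2343343 ] 0.027921876346906904
[[-50.0, 110.1], [-40.0, 102.6], [-30.0, 102.7], [-20.0, 102.3], [-10.0, 101.8], [0.0, 102.7], [10.0, 100.9], [20.0, 100.3], [30.0, 99.7], [40.0, 99.2]]
slope deg -2.8878494424874432
```

The lever follows the fingers without slipping; it just needs to go lower.

>>> {"fn": "servo_tool", "kwargs": {
  "motion": "0 -0.1 0.3 0 0 0 2; 0 -0.1 0.6 0 0 0 2; 0 -0.1 0.8 0 0 0 2; 0 -0.1 0.8 0 0 0 2"
}}

```text
t: 26.62
position: [0.5143, 0.1183, 0.059]
tcp_rot: [-3.123, 0.337, -0.006]
wrist_force: [-5.5, 1.8, 17.9]
finger_gap: 0.0278
gripper_force: 30.0
```

```bash
python3 -c "
from h import *
lev()"
```

```text
26.625 [0.51425171 0.11831277 0.05902965] [-5.48430472  1.75838357 17.94902773] [0.30697188 0.80190837 0.20248004] 0.027811826668750487
[[-50.0, 103.6], [-40.0, 96.6], [-30.0, 97.7], [-20.0, 97.7], [-10.0, 97.7], [0.0, 99.4], [10.0, 98.0], [20.0, 97.9], [30.0, 98.0], [40.0, 98.0]]
slope deg 0.2982493090754302
```

>>> {"fn": "servo_tool", "kwargs": {
  "motion": "0 0 0.1 0 0 0 2; 0 0 0.1 0 0 0 2; 0 0 0.1 0 0 0 2; 0 0 0.1 0 0 0 2"
}}

```text
t: 27.18
position: [0.5143, 0.1183, 0.0587]
tcp_rot: [-3.123, 0.337, -0.006]
wrist_force: [-7.0, 0.8, 23.7]
finger_gap: 0.0275
gripper_force: 30.0
```

```bash
python3 -c "
from h import *
lev()
cup=np.array([.5675,.1055])
for n in('wrist','top','scene'):
    im,d,c=snap(n,None);P=pts(d,c);hs=cv2.cvtColor(im,cv2.COLOR_RGB2HSV)
    m=(hs[...,0]>78)&(hs[...,0]<102)&(hs[...,1]>90)&(np.hypot(P[...,0]-cup[0],P[...,1]-cup[1])<.04)&(P[...,2]>.02);print(n,m.sum(),P[m].mean(0) if m.any() else '')
"
```

```text
27.175 [0.5142611  0.11833897 0.05865207] [-7.02625152  0.76395516 23.71277332] [0.22789683 1.06031395 0.24917529] 0.02753682438147155
[[-50.0, 103.3], [-40.0, 96.3], [-30.0, 97.5], [-20.0, 97.5], [-10.0, 97.6], [0.0, 99.3], [10.0, 97.9], [20.0, 97.8], [30.0, 97.9], [40.0, 97.9]]
slope deg 0.3826202370210545
wrist 18 [0.57274838 0.10257035 0.08127677]
top 0 
scene 3 [0.57316686 0.08879096 0.02862547]
```

The force climbs steeply (18 → 24 N) while the fingers barely move, so the lever is firmly on its stop and steady. I'm handing it in while still holding it down.

```bash
python3 -c "
from cell import *
print(sign_off())"
```

```text
the job is handed in; nothing more can be done
None
```

I stood the teal cell plus-end up in the cup and released it, then swung the lever down onto its stop and handed in at about 27 s with the fingers still holding it. The measured bar was level, but the arm blocked a last clear view of the cell under the probe.

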